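# Clearing stroke on the caltrop slicer, left on its half-stroke latch

### The arm

A 6-joint arm with a two-finger parallel gripper is mounted at the origin on the work surface. World frame = base frame: x ahead of the robot, y to its left, z up, the work surface at z = 0. Lengths are in m, angles in rad, forces in N, time in s.
With the tool pointing down it reaches from about 0.3 to 0.75 m from the base axis. Payload 8.5 kg.
Tool frame: the origin (TCP) lies at the very end of the fingers, on their centre line; the grasp point (between the pads) lies behind it (pinch_z is the z of the grasp point in the tool frame, in m); z points along the fingers, y is the line along which they close (so a half turn about z gives the same grasp; the last joint's range is limited). The gripper opens to 85 mm and grips with 20 to 120 N. Pads are 22 mm wide; open, the fingers measure 114 mm over their backs; the gripper's body (76 mm by 85 mm) begins 54 mm behind the grasp point. The pads swing forward as they close: fully open they stand 13 mm farther back than shut.
Start: joints at [1.056, 0.381, 1.297, -0, 1.464, -0.215], TCP at [0.162, 0.525, 0.231] pointing down, gripper open.
Joint ranges: [-3.11, 3.11], [-0.89, 2.33], [0.22, 2.48], [-1.42, 4.56], [0.17, 2.85], [-2.88, 2.88]. Speed limits (rad/s): [2.39, 2.39, 3.14, 3.14, 3.14, 3.14].

### API

Orientations are given as a unit quaternion [x, y, z, w].
In Python, from station import * gives the robot as it stands.
- The arm moves only by the shell command python3 -m pendant 'ROWS' [FORCE]. ROWS is JSON, a list of rows, each an object with "xyz": the shift along the tool's x, y, z in units of 500 mm (1.0 is 500 mm), a list of three; "rotation": the turn, a rotation vector about the tool's x, y, z in units of pi/4 rad (1.0 is pi/4 rad), a list of three; "fingers": the gripper command: -1 is shut, 1 is fully open, values between are in proportion. In form: [{"xyz": [tx, ty, tz], "rotation": [ax, ay, az], "fingers": fingers}, ...]. A call has 1 to 12 rows; each row shifts and turns the commanded pose from where the row before left it, along the tool's axes as they then stand; what a row does not reach is not made up. A row lasts 1/10 s, in which the tool goes at most 50 mm and 8.59 degrees, less where a joint would pass 70% of its speed; a pose out of reach is approached as far as the arm can. A call with a number of a shift or a turn outside -1 to 1 is refused whole. A call with a gripper value outside its range is refused whole. The fingers move at their own pace and stop on an object; FORCE is the grip in N (left out, the last holds). Time passes only in rows, so rows that do not move let the fingers close. It gives the time, the measured TCP pose, the force, the opening and the grip force at its end, in the units of the state.
- sense(): the state, without advancing time (a new reading comes with each control period).
- get_image(name): name is "scene" or "top" or "wrist"; returns the picture (400x640x3 uint8, red, green, blue); there is no depth.
- get_calibration(name): a dict with "K" (3x3 intrinsics, pixels), "R" (3x3) and "t" (3): a world point X has camera coordinates R X + t; the wrist camera has in their place "mount" (4x4, takes a point from camera to tool coordinates, whose origin is the TCP and whose axes are the flange's). Camera axes: x right, y down, z forward; pixel columns grow to the right and rows downward; lengths in m; the calibration is good to about 2 mm. A picture is of the moment at which its call begins: read the wrist's pose just before it. get_calibration takes no time and is no camera call.
- hand_in(): hands the job in; it is judged then, once.
The state is a dict: "t": time; "qpos": joint angles; "dq": joint speeds; "joint_efforts": joint torques, N m; "tool_pos": TCP position; "eef_rot": TCP orientation; "ft_force": force on the tool from outside, world axes, zero at the start; "moment": the same for the moment, N m; "gripper_width": opening from 0.0 (shut) to 1.0 (fully open); "grip_force": force on a finger pad.
Only numpy, scipy, OpenCV 4.12 (cv2) and the standard library are available. Lean on these libraries where they do the work, as an engineer would, in place of code of your own. Each camera call takes 0.05 s, during which the arm holds its last target. There are 200 camera calls.

### The job

Give the push slicer a clearing stroke: push with the fingertips on the back of its black palm plate until the pusher is fully home against its front stops, then let go so that it springs back and is caught by the half-stroke latch, ready for the next kernel. Only push: do not grip the pusher, keep the fingers off the white ram, the blades and the latch pawl, and leave the basket, the caltrops and the knife where they lie.

Things in the scene. Friction and masses are not known exactly. Their poses are not given: they have to be found in the camera images.
- pusher (a joint): Stroke of the sprung pusher (m) along the slicer's +x. 0 = fully back, held there by its spring at the start; 0.110 = home against the stop collars on the guide rods; 0.055 = caught by the half-stroke latch, which drops behind the pusher's tooth by itself once past 0.058. Spring 4 N at 0, 8 N at 0.055, 12 N at 0.110, and a damper (35 N per m/s): let go, it returns at 0.2 to 0.35 m/s.
- palm_face (a point): Centre of the flat back face of the black upright palm plate at the pusher's rear: the face to push on; moves with the pusher. x = direction of the push (towards the blades), y left, z up. Plate 116 mm wide, 12 mm thick with its white front layer, from 55 to 140 mm above the table; this point is 97.5 mm up. Behind the plate nothing of the slicer is higher than 66 mm above the table.
- slicer: Low push-through slicer, 400 x 200 mm, 140 mm high, bolted down: aluminium base (top 30 mm up), two guide rods, pusher, blade cartridge. Origin on the table under its middle, x = direction of the push, z up. palm_face is at x = -107 mm + stroke, y = 0. Spring barrel along the right side (y = -80 mm), latch on the left (y = +78 mm, bracket up to 108 mm).
- ram: White block of seven stacked plates, 94 mm wide and 50 mm high, on the front of the palm plate, reaching 70 mm ahead of it, with the white front layer of the plate. Moves with the pusher; not to be touched. Origin at the slicer's origin when the stroke is 0.
- blades: Upright blade cartridge, an aluminium frame 134 mm wide and up to 137 mm high with eight level blades, 75 mm ahead of the slicer's middle; not to be touched. Origin at the slicer's origin.
- pawl: Half-stroke latch: dark steel drop pawl, 52 mm long and 8 mm wide, on the left side of the slicer; origin on its pivot, 45 mm behind the slicer's middle, 78 mm to its left and 95 mm above the table. It points forward and down, and works by itself; not to be touched.
- basket: Loose blue plastic basket of kernels, 200 x 260 mm, 65 mm high, beyond the slicer's outlet; origin under its middle. Leave it.
- caltrop_a: Loose dark red water caltrop with two horns, 90 mm across, 29 mm high, beside the slicer's left side; origin under its middle. Leave it.
- caltrop_b: Loose dark red water caltrop, 100 mm across, 32 mm high, behind the slicer; origin under its middle. Leave it.
- knife: Loose paring knife with a wooden handle, 190 mm long, 16 mm high, lying along the slicer's right side; origin under the joint of handle and blade, blade along +x. Leave it.
- palm_plate: The black palm plate itself, 116 mm wide, 85 mm high, 8 mm thick, carried by the pusher. Origin at the slicer's origin when the stroke is 0 (use palm_face for the place to push).

How it is judged:
By the outcome, as a careful person would: the job done as asked, in the order asked, and still so for the second after the job is handed in, with the robot touching nothing.
It also fails if it takes over 40 s, if anything falls off the work surface, if the arm or the gripper's body presses on something with over 40 N, if the wrist force passes 120 N, or if a joint passes its speed limit or range.

## Working session

There is one attempt and no reset: what is moved stays moved. The work goes in short steps, Python scripts to look and compute and a shell command to move; the robot and the scene stay as the last step left them, time stands still between calls to the robot, and variables do not carry over. Pictures are saved under pics/ and viewed, at most 10 in all, crops included, and the job is handed in when it is done.

```bash
mkdir -p pics; python3 - <<'E'
from station import *
import cv2
print(sense())
for n in("scene","top"):
    cv2.imwrite(f"pics/{n}0.png",cv2.cvtColor(get_image(n),cv2.COLOR_RGB2BGR))
    c=get_calibration(n);print(n,c)
print(get_calibration("wrist"))
E
```

```text
{'t': 0.0, 'qpos': array([ 1.05568498e+00,  3.81171869e-01,  1.29829792e+00,  2.63709516e-05,
        1.46358655e+00, -2.15317877e-01]), 'dq': array([-0.00044542,  0.00082014, -0.00129177,  0.00073187, -0.00084775,
       -0.00023683]), 'joint_efforts': array([-7.43295113e-04, -4.48466349e+01, -2.31280124e+01, -2.28624813e-04,
        4.73121065e-03,  6.07800477e-07]), 'tool_pos': array([0.16227856, 0.52519493, 0.2307122 ]), 'eef_rot': array([ 1.49337393e-01,  9.88786027e-01, -6.78894162e-04, -2.73621764e-04]), 'ft_force': array([-0.61715945,  0.19607944, -0.06121287]), 'moment': array([ 0.04166147, -0.01383357, -0.02747416]), 'grip_force': 0.0, 'gripper_width': 0.9993010237880241}
scene {'K': array([[409.13926579,   0.        , 318.52303031],
       [  0.        , 409.13926579, 199.75162895],
       [  0.        ,   0.        ,   1.        ]]), 'R': array([[ 0.17244049,  0.98498947, -0.0077476 ],
       [ 0.76581411, -0.13900834, -0.62785781],
       [-0.61951031,  0.10233489, -0.7782895 ]]), 't': array([-0.10183772, -0.37883176,  1.47947301])}
top {'K': array([[486.71987894,   0.        , 312.5797185 ],
       [  0.        , 486.71987894, 195.59235276],
       [  0.        ,   0.        ,   1.        ]]), 'R': array([[ 0.00326115, -0.9997555 ,  0.02187024],
       [-0.99398303, -0.00563527, -0.10938915],
       [ 0.10948564, -0.02138191, -0.99375837]]), 't': array([-0.01612869,  0.57665452,  1.19731498])}
{'K': array([[279.74352834,   0.        , 318.42617903],
       [  0.        , 279.74352834, 201.21909188],
       [  0.        ,   0.        ,   1.        ]]), 'mount': array([[ 7.39777665e-04, -9.63100252e-01, -2.69141891e-01,
         6.74316694e-02],
       [ 9.99999237e-01,  9.78630364e-04, -7.53290574e-04,
         6.30536646e-04],
       [ 9.88884768e-04, -2.69141128e-01,  9.63100242e-01,
        -1.42314798e-01],
       [ 0.00000000e+00,  0.00000000e+00,  0.00000000e+00,
         1.00000000e+00]])}
```

View pics/top0.png

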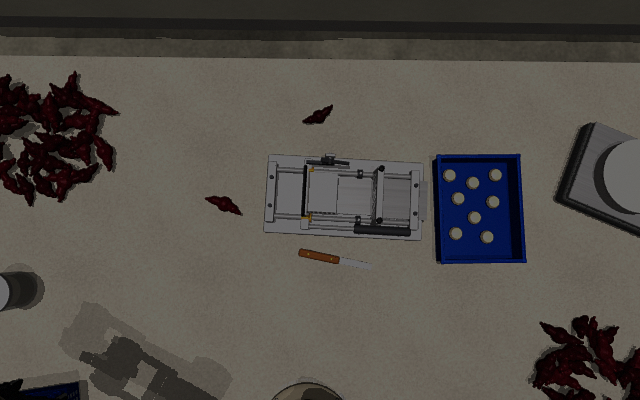

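View pics/scene0.png

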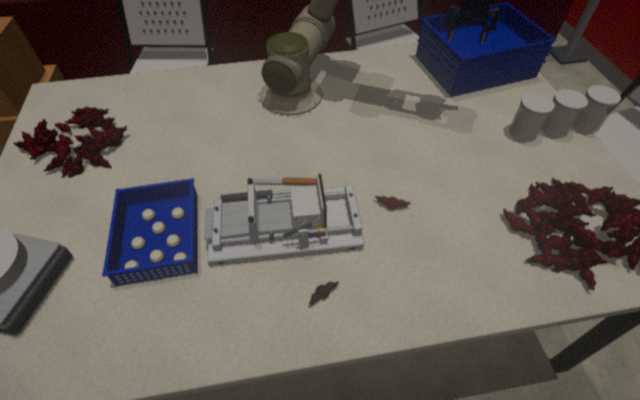

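The top view shows the slicer spanning (265,155)-(423,240), with the palm plate as a black bar at about column 305, rows 165-216. It pushes to image right, which is about -y. Next I'll enlarge this area.

```bash
python3 - <<'E'
import cv2
im=cv2.imread("pics/top0.png")[145:255,255:435]
cv2.imwrite("pics/top0c.png",cv2.convertScaleAbs(cv2.resize(im,None,fx=4.4,fy=4.4,interpolation=cv2.INTER_CUBIC),alpha=1.5))
E
```

```text
(no output)
```

View pics/top0c.png

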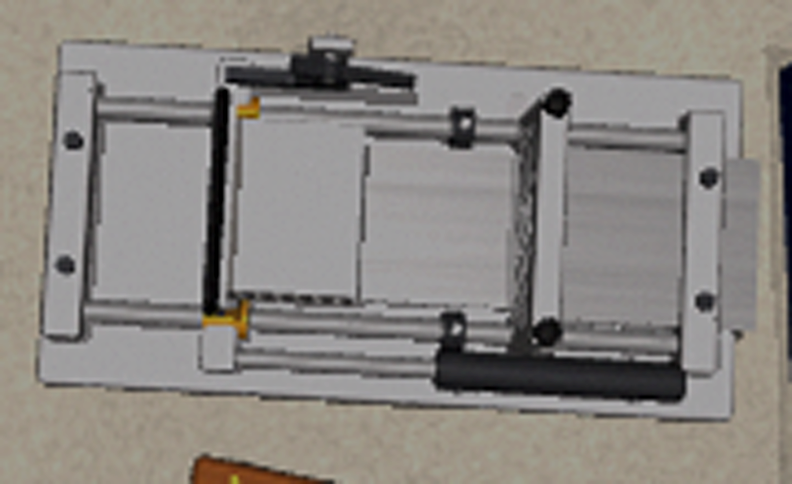

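```bash
cat > h.py <<'E'
from station import *
import numpy as np, cv2
def ray(name,u,v,z):
    c=get_calibration(name);d=c["R"].T@np.linalg.solve(c["K"],[u,v,1]);o=-c["R"].T@c["t"]
    return o+d*(z-o[2])/d[2]
E
python3 - <<'E'
from h import *
f=lambda x,y,z:ray("top",255+(x+.5)/4.4-.5,145+(y+.5)/4.4-.5,z)
C=[f(*p,.03) for p in[(62,42),(742,80),(732,418),(40,382)]]
print(np.round(C,4)); c=np.mean(C,0); d=(C[1]+C[2]-C[0]-C[3]);print(c,np.linalg.norm(d)/2,np.degrees(np.arctan2(d[1],d[0])))
d/=np.linalg.norm(d);print("pred face",c-.107*d)
P=[f(218,88,.14),f(205,312,.14)];print(P,np.mean(P,0))
e=P[0]-P[1];print("dir",np.degrees(np.arctan2(-e[0],e[1]))+0,np.linalg.norm(e))
for p in[(58,72),(45,335)]:print(f(*p,.066))
E
```

```text
[[ 0.6825  0.0986  0.03  ]
 [ 0.663  -0.2968  0.03  ]
 [ 0.467  -0.2868  0.03  ]
 [ 0.486   0.1085  0.03  ]]
[ 0.57462787 -0.09413317  0.03      ] 0.39578609704327905 -92.78146780167226
pred face [0.57982023 0.01274077 0.03      ]
[array([0.63690245, 0.008523  , 0.14      ]), array([0.51873468, 0.01467943, 0.14      ])] [0.57781856 0.01160121 0.14      ]
dir -92.98236017801989 0.11832803239180405
[0.65830749 0.09805736 0.066     ]
[0.51065287 0.1032753  0.066     ]
```

The push direction is about (-0.049, -0.999). The face centre is near (0.579, 0.012). I'll turn the tool so the fingers sit side by side across the plate, with the fingers shut.

```bash
python3 -m pendant '[{"xyz":[0,0,0],"rotation":[0,0,0.187],"fingers":-1},{"xyz":[0,0,0],"rotation":[0,0,0.187],"fingers":-1},{"xyz":[0,0,0],"rotation":[0,0,0.187],"fingers":-1},{"xyz":[0,0,0],"rotation":[0,0,0.187],"fingers":-1},{"xyz":[0,0,0],"rotation":[0,0,0.187],"fingers":-1},{"xyz":[0,0,0],"rotation":[0,0,0.187],"fingers":-1},{"xyz":[0,0,0],"rotation":[0,0,0.187],"fingers":-1},{"xyz":[0,0,0],"rotation":[0,0,0.187],"fingers":-1},{"xyz":[0,0,0],"rotation":[0,0,0.184],"fingers":-1}]'
python3 -m pendant '[{"xyz":[-0.06,0.06,0],"rotation":[0,0,0],"fingers":-1},{"xyz":[-0.06,0.06,0],"rotation":[0,0,0],"fingers":-1},{"xyz":[-0.06,0.06,0],"rotation":[0,0,0],"fingers":-1},{"xyz":[-0.06,0.06,0],"rotation":[0,0,0],"fingers":-1},{"xyz":[-0.06,0.06,0],"rotation":[0,0,0],"fingers":-1},{"xyz":[-0.06,0.06,0],"rotation":[0,0,0],"fingers":-1},{"xyz":[-0.06,0.06,0],"rotation":[0,0,0],"fingers":-1},{"xyz":[-0.06,0.06,0],"rotation":[0,0,0],"fingers":-1},{"xyz":[-0.06,0.06,0],"rotation":[0,0,0],"fingers":-1},{"xyz":[-0.06,0.06,0],"rotation":[0,0,0],"fingers":-1},{"xyz":[-0.06,0.06,0],"rotation":[0,0,0],"fingers":-1}]'
python3 - <<'E'
from h import *
from scipy.spatial.transform import Rotation as R
s=sense();print(s["t"],s["tool_pos"],s["qpos"]);print(R.from_quat(s["eef_rot"]).as_matrix().round(3))
E
```

```text
t: 1.0
tool_pos: [0.1623, 0.5253, 0.231]
eef_rot: [0.726, 0.688, -0.0, 0.0]
ft_force: [1.5, -0.3, -0.1]
gripper_width: -0.0
grip_force: 0.0
t: 2.1
tool_pos: [0.4769, 0.1783, 0.2311]
eef_rot: [0.724, 0.69, -0.0, -0.0]
ft_force: [-0.3, 0.6, 0.7]
gripper_width: -0.0
grip_force: 0.0
2.1 [0.47685283 0.17831873 0.23111227] [1.24918683e-01 3.09292559e-01 1.40799375e+00 6.36321561e-05
 1.42484518e+00 1.73540614e-01]
[[ 0.049  0.999 -0.001]
 [ 0.999 -0.049 -0.   ]
 [-0.    -0.001 -1.   ]]
```

```bash
python3 -m pendant '[{"xyz":[-0.057,0.073,0],"rotation":[0,0,0],"fingers":-1},{"xyz":[-0.057,0.073,0],"rotation":[0,0,0],"fingers":-1},{"xyz":[-0.057,0.073,0],"rotation":[0,0,0],"fingers":-1},{"xyz":[0,0,0],"rotation":[0,-0.15,0],"fingers":-1},{"xyz":[0,0,0],"rotation":[0,-0.15,0],"fingers":-1},{"xyz":[0,0,0],"rotation":[0,-0.15,0],"fingers":-1},{"xyz":[0,0,0],"rotation":[0,0,0],"fingers":-1},{"xyz":[0,0,0],"rotation":[0,0,0],"fingers":-1}]'
python3 - <<'E'
from h import *
from scipy.spatial.transform import Rotation as R
s=sense();print(s["t"],s["tool_pos"],s["qpos"]);M=R.from_quat(s["eef_rot"]).as_matrix();print(M.round(3))
im=cv2.cvtColor(get_image("wrist"),cv2.COLOR_RGB2BGR)
c=get_calibration("wrist");m=np.array(c["mount"])
d=np.array([-.049,-.999,0]);n=np.array([.999,-.049,0]);F=np.array([.579,.012,0])
for w in(-.058,0,.058):
  for z in(.0975,.14):
    X=F+n*w+[0,0,z];p=m[:3,:3].T@(M.T@(X-s["tool_pos"])-m[:3,3]);u=c["K"]@p/p[2];print(w,z,u[:2].round(1))
    cv2.circle(im,(int(u[0]),int(u[1])),2,(0,255,0),-1)
cv2.imwrite("pics/w1.png",cv2.convertScaleAbs(im,alpha=1.5))
E
```

```text
t: 2.9
tool_pos: [0.5812, 0.0896, 0.2308]
eef_rot: [0.712, 0.68, -0.127, 0.12]
ft_force: [-0.9, 0.1, -0.0]
gripper_width: 0.001
grip_force: 0.0
2.9 [0.58117887 0.08964099 0.23082286] [ 0.10218114  0.50196228  1.14196789 -0.34720861  1.55435907  0.16520799]
[[ 0.044  0.999 -0.017]
 [ 0.938 -0.047 -0.344]
 [-0.344 -0.001 -0.939]]
-0.058 0.0975 [266.6 212.5]
-0.058 0.14 [260.  239.2]
0 0.0975 [319.1 212.6]
0 0.14 [319.1 239.4]
0.058 0.0975 [371.5 212.8]
0.058 0.14 [378.1 239.5]
```

View pics/w1.png

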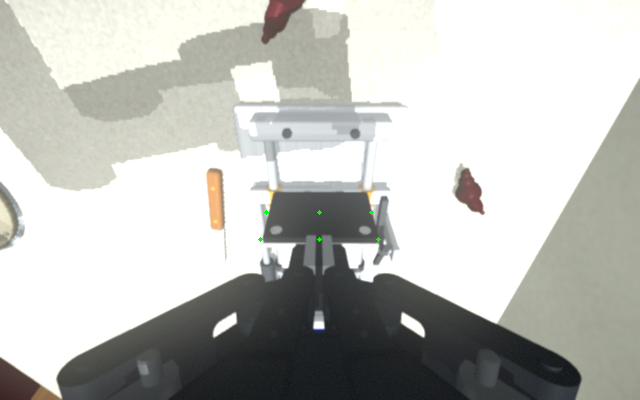

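The wrist view shows the plate's top edge at row 241, columns 264-380, within 2 px of my predicted points. The fingers are centred on it, so I'll descend behind the plate and approach.

```bash
python3 -m pendant '[{"xyz":[0.031,0,0.0845],"rotation":[0,0,0],"fingers":-1},{"xyz":[0.031,0,0.0845],"rotation":[0,0,0],"fingers":-1},{"xyz":[0.031,0,0.0845],"rotation":[0,0,0],"fingers":-1},{"xyz":[0,0,0],"rotation":[0,0,0],"fingers":-1},{"xyz":[-0.047,0,0.017],"rotation":[0,0,0],"fingers":-1},{"xyz":[-0.047,0,0.017],"rotation":[0,0,0],"fingers":-1},{"xyz":[0,0,0],"rotation":[0,0,0],"fingers":-1},{"xyz":[0,0,0],"rotation":[0,0,0],"fingers":-1}]'
python3 - <<'E'
from h import *
cv2.imwrite("pics/w2.png",cv2.convertScaleAbs(cv2.cvtColor(get_image("wrist"),cv2.COLOR_RGB2BGR)[130:330,200:440],alpha=1.5))
im=cv2.imread("pics/w2.png");cv2.imwrite("pics/w2.png",cv2.resize(im,None,fx=3,fy=3))
E
```

```text
t: 3.75
tool_pos: [0.5797, 0.0384, 0.0988]
eef_rot: [0.714, 0.678, -0.126, 0.122]
ft_force: [0.8, 0.9, 0.1]
gripper_width: 0.004
grip_force: 0.0
```

View pics/w2.png

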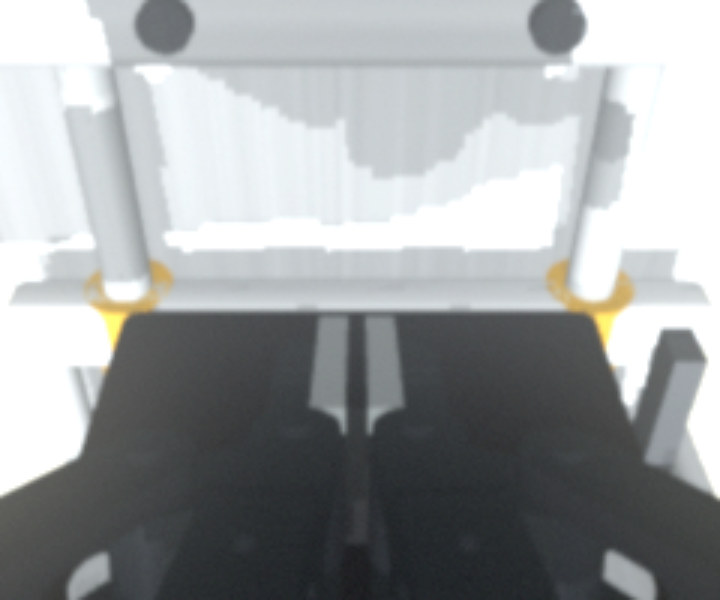

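Centred on the plate, about 16 mm behind it. Now I push.

```bash
python3 -m pendant '[{"xyz":[-0.0188,0,0.0069],"rotation":[0,0,0],"fingers":-1},{"xyz":[-0.0188,0,0.0069],"rotation":[0,0,0],"fingers":-1},{"xyz":[-0.0188,0,0.0069],"rotation":[0,0,0],"fingers":-1},{"xyz":[0,0,0],"rotation":[0,0,0],"fingers":-1}]'
python3 -m pendant '[{"xyz":[-0.0376,0,0.0138],"rotation":[0,0,0],"fingers":-1},{"xyz":[-0.0376,0,0.0138],"rotation":[0,0,0],"fingers":-1},{"xyz":[-0.0376,0,0.0138],"rotation":[0,0,0],"fingers":-1},{"xyz":[-0.0376,0,0.0138],"rotation":[0,0,0],"fingers":-1},{"xyz":[0,0,0],"rotation":[0,0,0],"fingers":-1},{"xyz":[0,0,0],"rotation":[0,0,0],"fingers":-1}]'
```

```text
t: 4.2
tool_pos: [0.5776, 0.0085, 0.0971]
eef_rot: [0.713, 0.679, -0.127, 0.121]
ft_force: [-0.3, 5.0, 2.5]
gripper_width: -0.002
grip_force: 2.1
t: 4.8
tool_pos: [0.5735, -0.0702, 0.0971]
eef_rot: [0.713, 0.679, -0.126, 0.121]
ft_force: [-0.1, 10.2, 5.2]
gripper_width: 0.003
grip_force: 5.0
```

```bash
python3 -m pendant '[{"xyz":[-0.0094,0,0.0034],"rotation":[0,0,0],"fingers":-1},{"xyz":[-0.0094,0,0.0034],"rotation":[0,0,0],"fingers":-1},{"xyz":[-0.0094,0,0.0034],"rotation":[0,0,0],"fingers":-1},{"xyz":[0,0,0],"rotation":[0,0,0],"fingers":-1},{"xyz":[0,0,0],"rotation":[0,0,0],"fingers":-1}]'
python3 -m pendant '[{"xyz":[-0.006,0,0.002],"rotation":[0,0,0],"fingers":-1},{"xyz":[0,0,0],"rotation":[0,0,0],"fingers":-1},{"xyz":[0,0,0],"rotation":[0,0,0],"fingers":-1}]'
```

```text
t: 5.3
tool_pos: [0.5728, -0.0845, 0.0971]
eef_rot: [0.713, 0.679, -0.126, 0.121]
ft_force: [-0.6, 10.5, 4.3]
gripper_width: -0.003
grip_force: 5.5
t: 5.6
tool_pos: [0.5726, -0.0873, 0.0971]
eef_rot: [0.713, 0.679, -0.126, 0.12]
ft_force: [-1.5, 12.5, 4.0]
gripper_width: 0.002
grip_force: 6.1
```

```bash
for i in 1; do python3 -m pendant '[{"xyz":[-0.006,0,0.002],"rotation":[0,0,0],"fingers":-1},{"xyz":[0,0,0],"rotation":[0,0,0],"fingers":-1},{"xyz":[0,0,0],"rotation":[0,0,0],"fingers":-1}]'
python3 -m pendant '[{"xyz":[-0.004,0,0.0015],"rotation":[0,0,0],"fingers":-1},{"xyz":[0,0,0],"rotation":[0,0,0],"fingers":-1},{"xyz":[0,0,0],"rotation":[0,0,0],"fingers":-1}]'; done
```

```text
t: 5.9
tool_pos: [0.5726, -0.0877, 0.0971]
eef_rot: [0.713, 0.68, -0.124, 0.119]
ft_force: [0.5, 27.9, 8.7]
gripper_width: 0.001
grip_force: 13.9
t: 6.2
tool_pos: [0.5726, -0.0879, 0.0971]
eef_rot: [0.713, 0.68, -0.123, 0.119]
ft_force: [-0.7, 39.2, 11.6]
gripper_width: 0.0
grip_force: 19.3
```

The pusher is home: it stopped moving at y = -0.088 while the force rose to 39 N. I'll pull straight back fast.

```bash
python3 -m pendant '[{"xyz":[0.09,0,-0.033],"rotation":[0,0,0],"fingers":-1},{"xyz":[0.09,0,-0.033],"rotation":[0,0,0],"fingers":-1},{"xyz":[0.09,0,-0.033],"rotation":[0,0,0],"fingers":-1},{"xyz":[0.09,0,-0.033],"rotation":[0,0,0],"fingers":-1},{"xyz":[-0.031,0,-0.0845],"rotation":[0,0,0],"fingers":-1},{"xyz":[-0.031,0,-0.0845],"rotation":[0,0,0],"fingers":-1},{"xyz":[0,0,0],"rotation":[0,0,0],"fingers":-1},{"xyz":[0,0,0],"rotation":[0,0,0],"fingers":-1},{"xyz":[0,0,0],"rotation":[0,0,0],"fingers":-1}]'
python3 - <<'E'
from h import *
im=cv2.cvtColor(get_image("top"),cv2.COLOR_RGB2BGR);im0=cv2.imread("pics/top0.png")
f=lambda i:cv2.convertScaleAbs(cv2.resize(i[90:270,200:530],None,fx=2.4,fy=1.65*1.0,interpolation=cv2.INTER_CUBIC),alpha=1.5)
g=cv2.vconcat([cv2.convertScaleAbs(i[100:270,200:530],alpha=1.5) for i in(im0,im)])
cv2.imwrite("pics/top2.png",cv2.resize(g,None,fx=1.75,fy=1.75,interpolation=cv2.INTER_CUBIC))
E
```

```text
t: 7.1
tool_pos: [0.5811, 0.0969, 0.1855]
eef_rot: [0.713, 0.679, -0.128, 0.121]
ft_force: [0.2, -0.4, -0.1]
gripper_width: -0.0
grip_force: 0.0
```

View pics/top2.png

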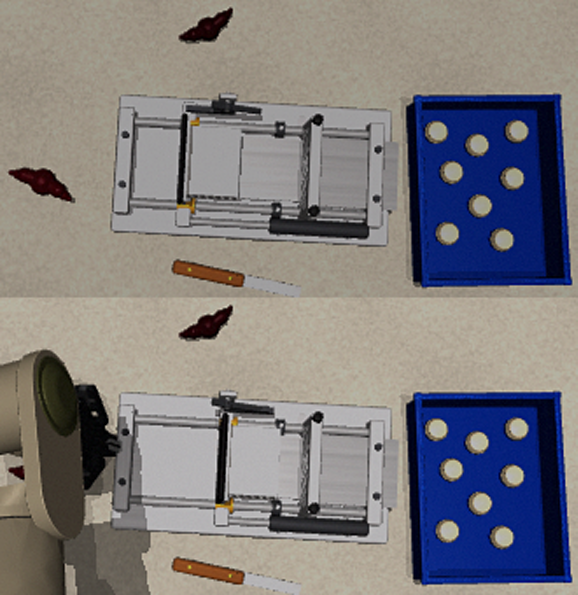

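The lower half shows the plate moved from column 184 to 224. That is about 53 mm, so it is latched at half stroke. The basket, knife and caltrop_a have not moved, and the fingers are clear.

```bash
python3 -c "
from station import *
print(hand_in())"
```

```text
the job is handed in; nothing more can be done
None
```

The clearing stroke is done and handed in: the pusher was pushed home against its stops, then released, and the last top view shows it stopped at about 53 mm, consistent with the 0.055 half-stroke latch; the basket, knife and caltrop_a had not moved, but caltrop_b was hidden by the arm in that view.

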